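# Tip the filter cassette into the air cleaner and latch it

### The job

Fit the filter in the workshop air cleaner: slide the cassette that stands on the sill along until it is in line with the opening, tip it over so that it lies rim down, grille up, fully home and flush in the opening. Only then swing the latch fully across it, until it points straight over the cassette at the sill. Leave everything else where it stands.

Things in the scene. Friction and masses are not known exactly. Their poses are not given: they have to be found in the camera images.
- housing: Air cleaner, a fixed grey flat box on the table, 230 x 360 mm, its deck 50 mm above the table. Origin at table level under the centre of the opening; x points from the sill (robot's side) across the opening to the latch, y along the sill, z up. The far deck ends at x = 125 mm. The other lengths below are in this frame.
- opening (a point): Centre of the opening's mouth, at deck level: a pocket 110 (x) by 128 mm (y), 36 mm deep (floor 14 mm above the table). Its two y sides have a 6 mm 45 degree bevel at the mouth, the x sides are square. A dark boss 50 x 70 mm, 12 mm high, stands in the middle of its floor and fits inside the rim of the cassette.
- sill_mid (a point): Middle of the sill, the strip of deck along the robot's side of the opening, at deck level (origin's x - 75 mm). The sill is flat from x = -95 to -55 mm (the pocket's edge) and from y = -180 to 180 mm; behind it, x = -105 to -95 mm, runs a kerb that rises 8 mm above the deck.
- cassette: Filter cassette, white plastic, loose, about 0.25 kg: a shallow box 120 (y) x 36 (x) x 100 mm (z). Slotted flat grille closes its -x side; +x side open, rim 8 mm wide, hollow 26 mm deep. Starts upright on the sill, rim to the pocket, 90-110 mm left or right of the middle. Origin: centre of the edge face it stands on. Home, its x points down, its z along the housing's x.
- cassette_center (a point): Centre of the cassette box, 50 mm up its z axis from its origin, at mid thickness; 32 mm above the table when the cassette is home, its grille then flush with the deck.
- latch (a joint): Swivel latch: steel arm 16 mm wide, 83 mm long, on an upright pivot at x = 75, y = 0 mm on the far deck; underside 4 mm, top 12 mm above the deck. 0: arm along the housing's +y, clear of the pocket; grows anticlockwise seen from above; 1.57 rad: arm along -x, straight over the cassette. Stops at -0.4 and 1.65. Light friction (under 1 N at the knob); stays where left.
- latch_knob (a point): Top centre of the upright black knob on the latch arm, 16 mm across, 75 mm from the pivot; its top is 34 mm above the deck.
- coupling: White PVC coupling (upright tube), 34 mm across, 40 mm high, on the sill beside the cassette's way; leave it. Origin at its underside.
- jar: Small pale jar with steel lid, 48 mm across, 75 mm high, on the far deck; leave it. Origin at its underside.
- tee: White PVC tee, 110 mm long, on the table to the left; leave it. Origin at its underside.
- screwdriver: Screwdriver lying on the table to the right; leave it. Origin at its underside.
- cup: Grey cup, 70 mm across, 80 mm high, on the table far right; leave it. Origin at its underside.
There are look-alikes about, which are no part of the job. What is shaped like the cassette but blue is not meant.

How it is judged:
By the outcome, as a careful person would: the job done as asked, in the order asked, and still so for the second after the job is handed in, with the robot touching nothing.
It also fails if it takes over 61 s, if anything falls off the work surface, if the arm or the gripper's body presses on something with over 40 N, if the wrist force passes 120 N, or if a joint passes its speed limit or range.

### The arm

A 6-joint arm with a two-finger parallel gripper is mounted at the origin on the work surface. World frame = base frame: x ahead of the robot, y to its left, z up, the work surface at z = 0. Lengths are in mm, angles in degrees, forces in N, time in s.
With the tool pointing down it reaches from about 300 to 850 mm from the base axis. Payload 4.2 kg.
Tool frame: the origin (TCP) lies midway between the tips of the shut fingers; the grasp point (between the pads) lies 19 mm behind it (env.grip_point_offset is the distance from the TCP to the grasp point, in mm); z points along the fingers, x is the direction in which the jaws open and shut, and the axes are right-handed (so a half turn about z gives the same grasp; the last joint's range is limited). The gripper opens to 91 mm and grips with 3 to 60 N. Pads are 32 mm wide; open, the fingers measure 118 mm over their backs; the gripper's body (76 mm by 178 mm) begins 60 mm behind the grasp point.
Start: joints at [-75.287, 18.312, 89.639, -0, 72.044, -1.146], TCP at [157.138, -553.128, 213.976] pointing down, gripper open.
Joint ranges: [-177.97, 177.97], [-48.28, 115.42], [12.27, 149.76], [-77.06, 257.06], [2.81, 150.46], [-146.56, 146.56]. Speed limits (degrees/s): [147.25, 147.25, 180, 180, 180, 180].

### API

Orientations are given as [roll, pitch, yaw] about the fixed x, y, z axes, in that order (R = Rz(yaw) Ry(pitch) Rx(roll)).
In Python, from workcell import env gives the robot as it stands.
- The arm moves only by the shell command python3 -m pendant 'ROWS' [FORCE]. ROWS is JSON, a list of rows, each an object with "xyz": the shift along the tool's x, y, z in m, a list of three; "roll": the turn about the tool's z in degrees; "jaw": the closure, from 0 (fully open) to 1 (shut). A call has exactly 8 rows; each row is the pose to reach, as a shift and turn from the pose commanded when the call began, along the tool's axes at that moment; what a row does not reach only later rows make up. A row lasts 1/8 s, in which the tool goes at most 62.5 mm and 10.7 degrees, less where a joint would pass 70% of its speed; a pose out of reach is approached as far as the arm can. A call with a gripper value outside its range is refused whole. The fingers move at their own pace and stop on an object; FORCE is the grip in N (left out, the last holds). Time passes only in rows, so rows that repeat a pose let the fingers close, or fill a call up. It gives the time, the measured TCP pose, the force and the opening at its end, in the units of the state.
- env.state(): the state, without advancing time (a new reading comes with each control period).
- env.grab_frame(name): name is "scene" or "top"; returns (picture, depth): 384x512x3 uint8, blue, green, red; 384x512 float32, mm along the optical axis (not along the pixel's ray), 0 where there is no reading.
- env.camera_params(name): a dict with "camera_matrix" (3x3 intrinsics, pixels), "D" ([k1, k2, p1, p2, k3] as OpenCV has them; the pictures are not rectified), "cam_to_world" (4x4, takes a point from camera to world coordinates). Camera axes: x right, y up, looking along -z (the intrinsics and any distortion apply to the point x, -y, -z); pixel columns grow to the right and rows downward; lengths in mm; the calibration is good to about 2 mm. A picture is of the moment at which its call begins. camera_params takes no time and is no camera call.
- env.job_done(): hands the job in, once; it reports no verdict.
The state is a dict: "time_s": time; "qpos": joint angles; "qvel": joint speeds; "effort": joint torques, N m; "ee_pos": TCP position; "ee_rot": TCP orientation; "force": force on the tool from outside, world axes, zero at the start; "torque": the same for the moment, N m; "gripper_width": finger opening in mm.
Only numpy, scipy, OpenCV 4.12 (cv2) and the standard library are available. Lean on these libraries where they do the work, as an engineer would, in place of code of your own. Each camera call takes 0.05 s, during which the arm holds its last target. There are 200 camera calls.

## Working session

There is one attempt and no reset: what is moved stays moved. The work goes in short steps, Python scripts to look and compute and a shell command to move; the robot and the scene stay as the last step left them, time stands still between calls to the robot, and variables do not carry over. Pictures are saved under pics/ and viewed, about 8 in all and at most 12, crops included, and the job is handed in when it is done.

```bash
mkdir -p pics
cat > h.py <<'E'
import numpy as np,cv2
from workcell import env
def snap(cam,fn=None,crop=None,scale=1):
    im,d=env.grab_frame(cam)
    np.savez('last_'+cam+'.npz',im=im,d=d)
    if fn: save(im,fn,crop,scale)
    return im,d
def save(im,fn,crop=None,scale=1):
    if crop: u0,v0,u1,v1=crop; im=im[v0:v1,u0:u1]
    cv2.imwrite('pics/'+fn,cv2.resize(im,None,fx=scale,fy=scale,interpolation=cv2.INTER_CUBIC))
def world(cam,u,v,d):
    p=env.camera_params(cam);K=np.array(p['camera_matrix']);D=np.array(p['D']);T=np.array(p['cam_to_world'])
    uv=np.stack([np.ravel(u),np.ravel(v)],-1).astype(float).reshape(-1,1,2)
    n=cv2.undistortPoints(uv,K,D).reshape(-1,2);d=np.ravel(d)
    P=np.stack([n[:,0]*d,-n[:,1]*d,-d,np.ones(len(d))])
    return (T@P)[:3].T
def onplane(cam,u,v,z):
    a=world(cam,u,v,np.full(np.size(u),100.));b=world(cam,u,v,np.full(np.size(u),1000.))
    t=(z-a[:,2])/(b[:,2]-a[:,2]);return a+t[:,None]*(b-a)
E
python3 - <<'E'
from h import *
a,_=snap('scene','s0.png',None,1.5);b,_=snap('top','t0.png',None,1.5)
for c in('scene','top'):
    p=env.camera_params(c);print(p)
print(env.state())
E
```

```text
{'camera_matrix': array([[484.30534337,   0.        , 262.76639623],
       [  0.        , 484.30534337, 195.8948959 ],
       [  0.        ,   0.        ,   1.        ]]), 'D': array([0.03958195, 0.        , 0.        , 0.        , 0.        ]), 'cam_to_world': array([[ 5.67116105e-01, -5.24441340e-01,  6.35091021e-01,
         1.42386442e+03],
       [ 8.23637612e-01,  3.60506234e-01, -4.37785724e-01,
        -5.78559889e+02],
       [ 6.38659348e-04,  7.71360186e-01,  6.36398504e-01,
         9.50405319e+02],
       [ 0.00000000e+00,  0.00000000e+00,  0.00000000e+00,
         1.00000000e+00]])}
{'camera_matrix': array([[382.61177091,   0.        , 257.08486782],
       [  0.        , 382.61177091, 192.97234226],
       [  0.        ,   0.        ,   1.        ]]), 'D': array([-0.05289667,  0.        ,  0.        ,  0.        ,  0.        ]), 'cam_to_world': array([[-1.32695413e-01,  9.67063568e-01, -2.17209535e-01,
         3.08176268e+02],
       [-9.91155539e-01, -1.29111460e-01,  3.06745493e-02,
         2.33624050e+01],
       [ 1.61999888e-03,  2.19358806e-01,  9.75642911e-01,
         1.12562532e+03],
       [ 0.00000000e+00,  0.00000000e+00,  0.00000000e+00,
         1.00000000e+00]])}
{'time_s': 0.1, 'qpos': array([-7.52878928e+01,  1.83490008e+01,  8.96983821e+01, -1.53774713e-03,
        7.20451977e+01, -1.14664170e+00]), 'qvel': array([ 0.03291531, -0.16419901, -0.18589678, -0.00067329,  0.09655553,
       -0.06498626]), 'effort': array([-3.74493120e-04, -4.13332593e+01, -2.32509434e+01,  7.28611811e-02,
        4.22516721e-02, -6.02580599e-05]), 'ee_pos': array([ 156.99968816, -552.68386455,  213.20111782]), 'ee_rot': array([-1.79999609e+02,  9.25912788e-02, -7.41407756e+01]), 'force': array([0.6798825 , 0.99515954, 0.7392486 ]), 'torque': array([-0.00505369, -0.00999603, -0.00732085]), 'gripper_width': 91.13305148073037}
```

View pics/s0.png

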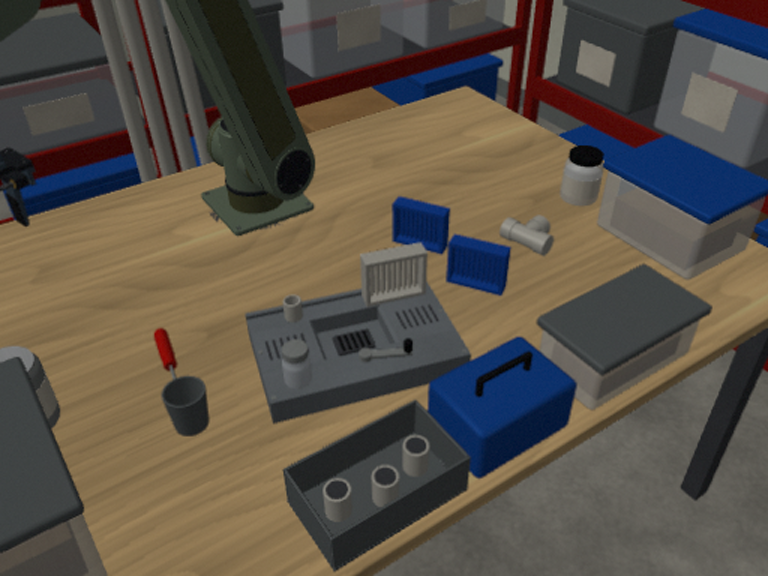

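View pics/t0.png

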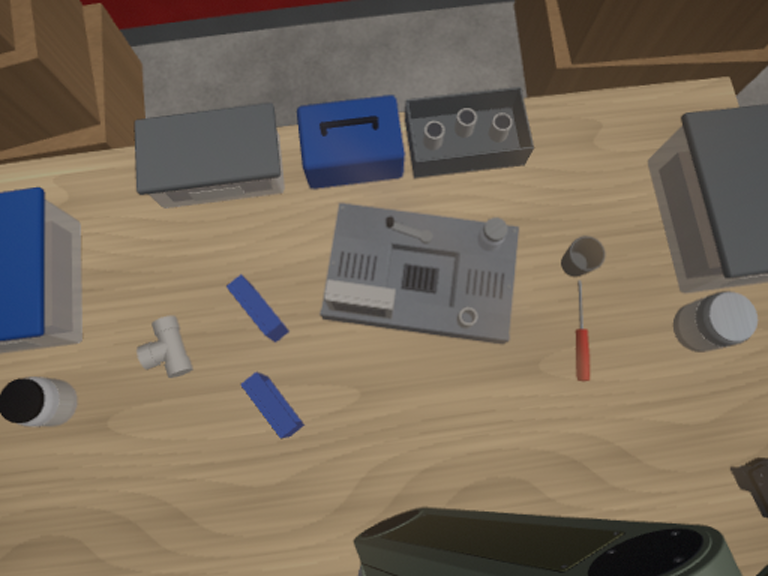

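Scene picture: the white cassette stands on the sill at about (395,273) in the 1.5x view, or (360,297) in the top view. The look-alikes are two blue cassettes at (420,224) and (478,264) in the scene view, which I'm ruling out by colour. The coupling is at top (468,316), the latch knob at (390,222) and the jar at (494,233). I'll check the choice in one enlarged crop.

Run:
```python
from h import *
im=np.load('last_top.npz')['im'];save(im,'t1.png',(205,128,357,236),5)
```

```text
(no output)
```

View pics/t1.png

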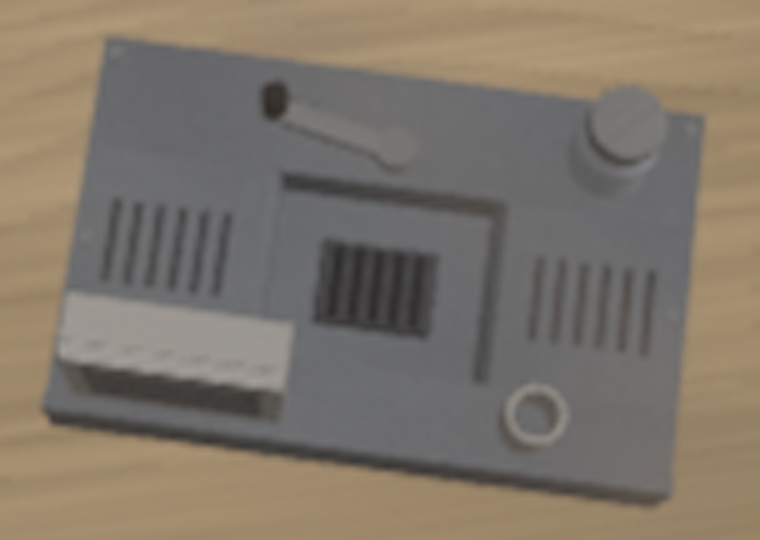

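The crop shows the white cassette at crop (175,340), open side towards the pocket. The deck corners are at (107,38), (704,118), (668,490) and (47,408), and the knob is at (275,98).

Run:
```python
from h import *
f=lambda L,z:onplane('top',[205+p[0]/5-.4 for p in L],[128+p[1]/5-.4 for p in L],z)
C=f([(107,38),(704,118)],50);print('far corners',C)
B=f([(47,410),(668,493)],58);print('kerb',B)
L=np.array([[125,180],[125,-180],[-105,180],[-105,-180]],float);W=np.vstack([C,B])[:,:2]
lm=L.mean(0);wm=W.mean(0);H=(L-lm).T@(W-wm);U,S,Vt=np.linalg.svd(H);R=Vt.T@np.diag([1,np.linalg.det(Vt.T@U.T)])@U.T;t=wm-R@lm
print('origin',t,'yaw',np.degrees(np.arctan2(R[1,0],R[0,0])),'res',W-(L@R.T+t))
inv=lambda P:(P[:,:2]-t)@R
print('pocket corners',inv(f([(280,175),(505,205),(482,382)],50)))
c=f([(70,292),(295,322),(285,388),(58,358)],150);print('cass top',inv(c),c.mean(0))
print('coupling',inv(f([(536,413)],90)),'jar',inv(f([(627,125)],125)),'knob',inv(f([(276,97)],84)),'pivot',inv(f([(398,148)],62)))
# scene/top depth points on cassette
for cam in('top','scene'):
    z=np.load('last_%s.npz'%cam);d=z['d'];v,u=np.mgrid[:384,:512];P=world(cam,u,v,d)
    Q=inv(P);m=(d.ravel()>0)&(P[:,2]>142)&(P[:,2]<160)&(Q[:,0]>-115)&(Q[:,0]<-30)&(Q[:,1]>0)&(Q[:,1]<200)
    print(cam,m.sum(),np.percentile(Q[m],[3,50,97],axis=0),np.median(P[m,2]))
    q=Q[m]; 
    m=(d.ravel()>0)&(P[:,2]>65)&(P[:,2]<138)&(Q[:,0]>-115)&(Q[:,0]<-30)&(Q[:,1]>20)&(Q[:,1]<200)
    print(' side',m.sum(),np.percentile(Q[m],[3,50,97],axis=0))
    m=(d.ravel()>0)&(abs(P[:,2]-50)<8)&(abs(Q[:,0])<120)&(abs(Q[:,1])<170);print(' deck z',np.median(P[m,2]))
```

```text
far corners [[ 735.24983806   58.11078864   50.        ]
 [ 638.83813606 -286.91687916   50.        ]]
kerb [[ 514.15053246  117.23335723   58.        ]
 [ 420.6715226  -223.73223221   58.        ]]
origin [567.59109936 -81.1542305 ] yaw -15.497782898625276 res [[-0.89255624 -0.79018775]
 [-1.11186673  1.0928301 ]
 [-0.35447934 -3.12386928]
 [ 2.3589023   2.82122692]]
pocket corners [[ 53.80837165  65.09364063]
 [ 53.82292189 -67.85049078]
 [-52.91394304 -66.28703193]]
cass top [[-55.69552853 162.52788276]
 [-55.48375832  43.35959034]
 [-91.0142425   43.81827068]
 [-91.50503882 163.10538772]] [524.41201486  37.91532528 150.        ]
coupling [[-74.47070264 -94.08328825]] jar [[  85.6158159  -122.66704139]] knob [[89.34545404 72.61062303]] pivot [[75.86026068 -1.16120574]]
top 646 [[-90.98849537  47.32584017]
 [-73.93402598 103.22882506]
 [-56.06542686 159.99643582]] 150.6251822002531
 side 215 [[-92.22758329  44.58437694]
 [-91.28770087 101.41539399]
 [-89.87594483 159.89196408]]
 deck z 50.63339716454982
scene 418 [[-91.88289881  45.96463881]
 [-69.90186526 102.32210998]
 [-54.82279489 160.18482309]] 149.44123141541127
 side 757 [[-86.84812085  43.62999574]
 [-76.01652792 104.05401348]
 [-55.70332019 159.56764826]]
 deck z 50.05971777197533
```

Housing pose: origin (567.6,-81.2), yaw -15.5°. The cassette measures x -91.5..-55.5, y≈103, with its top at z 150, and all sizes agree with those given. The latch is at about -0.19 rad, clear of the pocket. My plan is to grip the cassette top lightly across its thickness, slide it, push it over with shut fingers, press it home, then turn the latch by its knob.

```bash
cat >> h.py <<'E'
O=np.array([567.6,-81.2]);Y=-15.5;a=np.radians(Y);RH=np.array([[np.cos(a),-np.sin(a)],[np.sin(a),np.cos(a)]])
def h2w(x,y): return RH@np.array([x,y])+O
def w2h(P): P=np.atleast_2d(P); return (P[:,:2]-O)@RH
def go(x,y,z,yaw=Y):
    "shift (m) in tool axes to housing-frame x,y, world z"
    s=env.state();p=s['ee_pos'];w=np.radians(s['ee_rot'][2]);d=np.append(h2w(x,y),z)-p
    c,n=np.cos(w),np.sin(w)
    print('tcp housing',w2h(p).round(1),p[2].round(1),'yaw',s['ee_rot'].round(2))
    print('shift mm',round(c*d[0]+n*d[1],1),round(n*d[0]-c*d[1],1),round(-d[2],1),'roll',round(-(yaw-s['ee_rot'][2]),1))
E
python3 -c "
from h import *
go(-73.5,103,210)"
```

```text
tcp housing [[-269.7 -564.1]] 213.2 yaw [-1.800e+02  9.000e-02 -7.414e+01]
shift mm -467.5 -514.7 3.2 roll -58.6
```

```bash
python3 -m pendant '[{"xyz":[-0.037,-0.0407,0],"roll":-7.3,"jaw":0},{"xyz":[-0.074,-0.0815,0],"roll":-14.6,"jaw":0},{"xyz":[-0.111,-0.122,0],"roll":-22,"jaw":0},{"xyz":[-0.148,-0.163,0],"roll":-29.3,"jaw":0},{"xyz":[-0.185,-0.204,0],"roll":-36.6,"jaw":0},{"xyz":[-0.222,-0.244,0],"roll":-44,"jaw":0},{"xyz":[-0.259,-0.285,0],"roll":-51.3,"jaw":0},{"xyz":[-0.296,-0.326,0],"roll":-58.6,"jaw":0}]' 8; python3 -c "
from h import *
go(-73.5,103,210)"
```

```text
time_s: 1.1
ee_pos: [390.4, -177.6, 213.8]
ee_rot: [180.0, -0.0, -15.3]
force: [-0.1, -1.3, -0.0]
gripper_width: 91.5
tcp housing [[-145.  -140.3]] 213.8 yaw [ 1.7999e+02 -1.0000e-02 -1.5310e+01]
shift mm 72.3 -243.0 3.8 roll 0.2
```

```bash
python3 -m pendant '[{"xyz":[0.015,-0.048,0],"roll":0,"jaw":0},{"xyz":[0.03,-0.097,0],"roll":0,"jaw":0},{"xyz":[0.045,-0.146,0],"roll":0,"jaw":0},{"xyz":[0.06,-0.195,0],"roll":0,"jaw":0},{"xyz":[0.072,-0.242,0],"roll":0,"jaw":0},{"xyz":[0.072,-0.242,0.03],"roll":0,"jaw":0},{"xyz":[0.072,-0.242,0.03],"roll":0,"jaw":0},{"xyz":[0.072,-0.242,0.03],"roll":0,"jaw":0}]'
python3 - <<'E'
from h import *
go(-73.5,103,128)
E
```

```text
time_s: 2.1
ee_pos: [524.1, 34.2, 184.5]
ee_rot: [180.0, -0.0, -15.6]
force: [-0.3, 1.1, -1.0]
gripper_width: 91.0
tcp housing [[-72.7  99.6]] 184.5 yaw [ 1.800e+02 -2.000e-02 -1.558e+01]
shift mm -0.8 -3.4 56.5 roll -0.1
```

```bash
python3 -m pendant '[{"xyz":[-0.001,-0.003,0.03],"roll":0,"jaw":0},{"xyz":[-0.001,-0.003,0.056],"roll":0,"jaw":0},{"xyz":[-0.001,-0.003,0.056],"roll":0,"jaw":0},{"xyz":[-0.001,-0.003,0.056],"roll":0,"jaw":0.65},{"xyz":[-0.001,-0.003,0.056],"roll":0,"jaw":0.7},{"xyz":[-0.001,-0.003,0.056],"roll":0,"jaw":0.7},{"xyz":[-0.001,-0.003,0.056],"roll":0,"jaw":0.7},{"xyz":[-0.001,-0.003,0.056],"roll":0,"jaw":0.7}]' 8
python3 - <<'E'
from h import *
go(-73.5,0,128);print(env.state()['force'])
E
```

```text
time_s: 3.1
ee_pos: [523.9, 37.7, 128.1]
ee_rot: [180.0, -0.0, -15.5]
force: [-0.6, -0.5, 0.7]
gripper_width: 43.8
tcp housing [[-73.9 102.9]] 128.1 yaw [ 1.800e+02 -1.000e-02 -1.554e+01]
shift mm 0.4 102.9 0.1 roll -0.0
[-0.61061056 -0.46755893  0.69243195]
```

```bash
python3 -m pendant '[{"xyz":[0,0,0],"roll":0,"jaw":0.7},{"xyz":[0,0,0],"roll":0,"jaw":0.7},{"xyz":[0,0.02,0],"roll":0,"jaw":0.7},{"xyz":[0,0.042,0],"roll":0,"jaw":0.7},{"xyz":[0,0.064,0],"roll":0,"jaw":0.7},{"xyz":[0,0.085,0],"roll":0,"jaw":0.7},{"xyz":[0,0.097,0],"roll":0,"jaw":0.7},{"xyz":[0,0.103,0],"roll":0,"jaw":0.7}]'
python3 - <<'E'
from h import *
go(-73.5,0,128);print(env.state()['force'])
snap('top','t2.png',(215,128,347,226),6)
im,_=snap('scene')
save(im,'s2.png',(155,140,325,285),4.5)
E
```

```text
time_s: 4.1
ee_pos: [496.0, -62.2, 127.9]
ee_rot: [-180.0, 0.0, -15.6]
force: [1.2, 2.2, 0.6]
gripper_width: 36.1
tcp housing [[-74.1  -0.8]] 127.9 yaw [-1.7999e+02  1.0000e-02 -1.5600e+01]
shift mm 0.6 -0.8 -0.1 roll -0.1
[1.20988146 2.17291087 0.55929492]
```

View pics/s2.png

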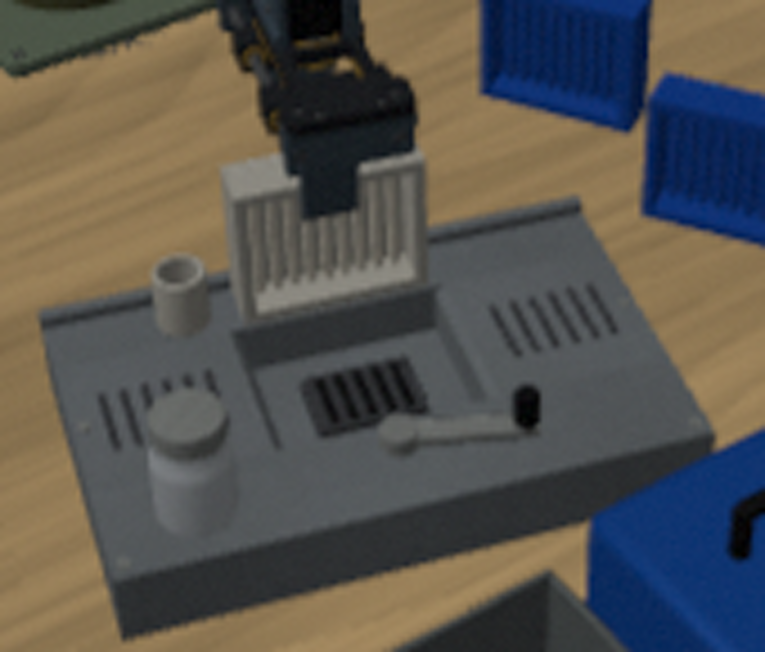

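The cassette is held upright, in line with the pocket: its foot corners are at (245,320) and (428,290), the pocket mouth at (236,333) and (438,287). I'll compare these numerically.

Run:
```python
from h import *
f=lambda L,z:w2h(onplane('scene',[155+p[0]/4.5-.4 for p in L],[140+p[1]/4.5-.4 for p in L],z)).round(1)
print('foot',f([(245,320),(428,290)],50));print('mouth',f([(236,333),(438,287)],50))
print('top outer',f([(222,168),(424,150)],150))
for cam in('top','scene'):
    z=np.load('last_%s.npz'%cam);d=z['d'];im=z['im'].astype(int);v,u=np.mgrid[:384,:512];P=world(cam,u,v,d);Q=w2h(P)
    wh=im.reshape(-1,3).min(1)>95
    m=(d.ravel()>0)&(P[:,2]>70)&(P[:,2]<153)&(Q[:,0]>-98)&(Q[:,0]<-40)&(abs(Q[:,1])<70)&wh
    ys=Q[m,1];print(cam,m.sum(),np.percentile(ys,[0.5,2,98,99.5]).round(1))
    # pocket floor / mouth: deck edge in y using heights along x in -20..40
    m=(d.ravel()>0)&(abs(Q[:,0])<40)&(P[:,2]<40)&(P[:,2]>5)&(abs(Q[:,1])<90)
    print(' pocket y below-deck',np.percentile(Q[m,1],[0.5,2,98,99.5]).round(1))
```

```text
foot [[-60.7 -58.1]
 [-50.9  59. ]]
mouth [[-50.6 -66.4]
 [-51.6  65.9]]
top outer [[-87.7 -58.4]
 [-65.3  62.8]]
top 61 [-59.4 -58.8  59.8  60. ]
 pocket y below-deck [-64.9 -64.9  63.5  63.5]
scene 239 [-60.3 -59.9  54.   57.9]
 pocket y below-deck [-56.9 -54.7  64.8  65.1]
```

View pics/t2.png

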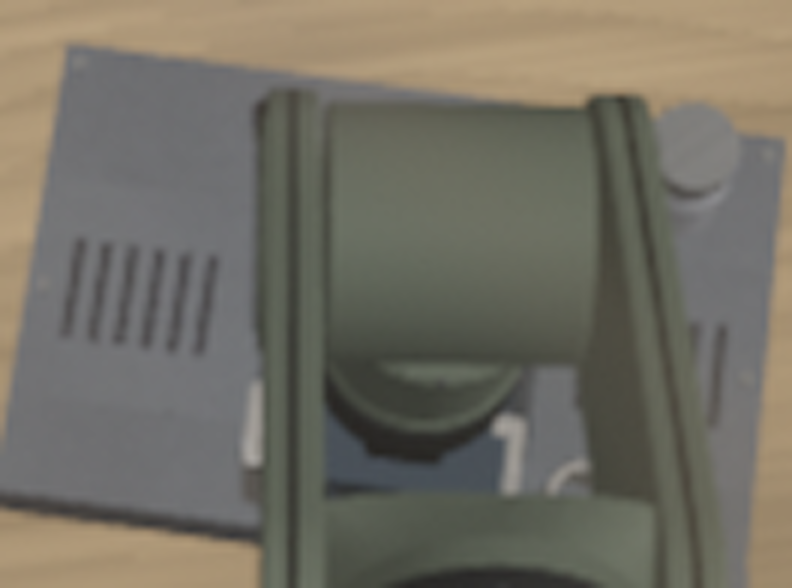

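The top view is mostly hidden by the arm, but a strip of the cassette is visible at each end. The cassette centre is y≈0 and the pocket centre about -0.5, so it's aligned. Next I release, go behind it and shut the fingers.

```bash
python3 -m pendant '[{"xyz":[0,0,0],"roll":0,"jaw":0.45},{"xyz":[0,0,0],"roll":0,"jaw":0.3},{"xyz":[0,0,0],"roll":0,"jaw":0.3},{"xyz":[0,0,-0.02],"roll":0,"jaw":0.3},{"xyz":[0,0,-0.047],"roll":0,"jaw":0.3},{"xyz":[-0.025,0,-0.047],"roll":0,"jaw":0.7},{"xyz":[-0.052,0,-0.047],"roll":0,"jaw":1},{"xyz":[-0.052,0,-0.047],"roll":0,"jaw":1}]'; python3 -m pendant '[{"xyz":[0,0,0],"roll":0,"jaw":1},{"xyz":[0,0,0],"roll":0,"jaw":1},{"xyz":[0,0,0],"roll":0,"jaw":1},{"xyz":[0,0,0.02],"roll":0,"jaw":1},{"xyz":[0,0,0.04],"roll":0,"jaw":1},{"xyz":[0,0,0.04],"roll":0,"jaw":1},{"xyz":[0.004,0,0.04],"roll":0,"jaw":1},{"xyz":[0.008,0,0.04],"roll":0,"jaw":1}]'
python3 - <<'E'
from h import *
go(-90,0,130);print(env.state()['force'])
im,d=snap('scene');v,u=np.mgrid[:384,:512];P=world('scene',u,v,d);Q=w2h(P)
m=(d.ravel()>0)&(P[:,2]>142)&(P[:,2]<153)&(Q[:,0]>-96)&(Q[:,0]<-40)&(abs(Q[:,1])<70)&(im.reshape(-1,3).min(1)>95)
print(m.sum(),np.percentile(Q[m],[1,50,99],axis=0).round(1))
E
```

```text
time_s: 5.2
ee_pos: [444.9, -47.1, 175.1]
ee_rot: [180.0, 0.0, -15.5]
force: [0.6, -0.0, -0.8]
gripper_width: 36.5
time_s: 6.2
ee_pos: [455.0, -49.9, 135.8]
ee_rot: [-180.0, -0.1, -15.5]
force: [0.3, -0.0, 0.7]
gripper_width: 0.4
tcp housing [[-116.9    0. ]] 135.8 yaw [-1.7999e+02 -1.2000e-01 -1.5540e+01]
shift mm 26.9 0.0 5.8 roll -0.0
[ 0.32568514 -0.00359449  0.70501326]
362 [[-92.7 -58.8]
 [-73.1  -0.2]
 [-55.   59.4]]
```

```bash
python3 -m pendant '[{"xyz":[0.005,0,0.004],"roll":0,"jaw":1},{"xyz":[0.01,0,0.004],"roll":0,"jaw":1},{"xyz":[0.014,0,0.004],"roll":0,"jaw":1},{"xyz":[0.018,0,0.004],"roll":0,"jaw":1},{"xyz":[0.022,0,0.004],"roll":0,"jaw":1},{"xyz":[0.026,0,0.004],"roll":0,"jaw":1},{"xyz":[0.029,0,0.004],"roll":0,"jaw":1},{"xyz":[0.029,0,0.004],"roll":0,"jaw":1}]'
python3 - <<'E'
from h import *
go(-90,0,130);print(env.state()['force'])
im,_=snap('scene');save(im,'s3.png',(155,140,325,285),4.5)
E
```

```text
time_s: 7.25
ee_pos: [482.0, -57.6, 130.9]
ee_rot: [180.0, -0.0, -15.5]
force: [0.1, -0.0, 0.8]
gripper_width: 0.5
tcp housing [[-88.8  -0.1]] 130.9 yaw [180.    -0.   -15.54]
shift mm -1.2 -0.1 0.9 roll -0.0
[ 0.06374139 -0.03789993  0.82274002]
```

View pics/s3.png

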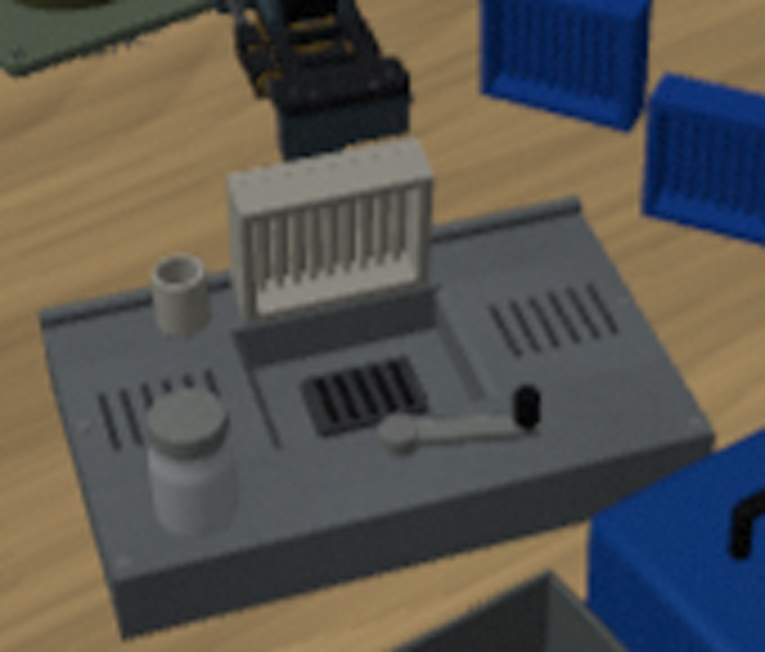

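The cassette is tipping about its front foot, with its top edge at (330,165) and no skew. I'll keep pushing until it falls.

```bash
python3 -m pendant '[{"xyz":[0.004,0,0],"roll":0,"jaw":1},{"xyz":[0.008,0,0],"roll":0,"jaw":1},{"xyz":[0.012,0,0],"roll":0,"jaw":1},{"xyz":[0.016,0,0],"roll":0,"jaw":1},{"xyz":[0.020,0,0],"roll":0,"jaw":1},{"xyz":[0.024,0,0],"roll":0,"jaw":1},{"xyz":[0.027,0,0],"roll":0,"jaw":1},{"xyz":[0.027,0,0],"roll":0,"jaw":1}]'
python3 - <<'E'
from h import *
go(0,0,130);print(env.state()['force'])
im,_=snap('scene');save(im,'s4.png',(155,140,325,285),4.5)
E
```

```text
time_s: 8.3
ee_pos: [508.1, -64.8, 130.9]
ee_rot: [180.0, -0.0, -15.5]
force: [0.5, -1.3, -0.7]
gripper_width: 0.3
tcp housing [[-61.8  -0.1]] 130.9 yaw [180.    -0.   -15.55]
shift mm 61.8 -0.2 0.9 roll -0.0
[ 0.52516574 -1.2901604  -0.73141303]
```

View pics/s4.png

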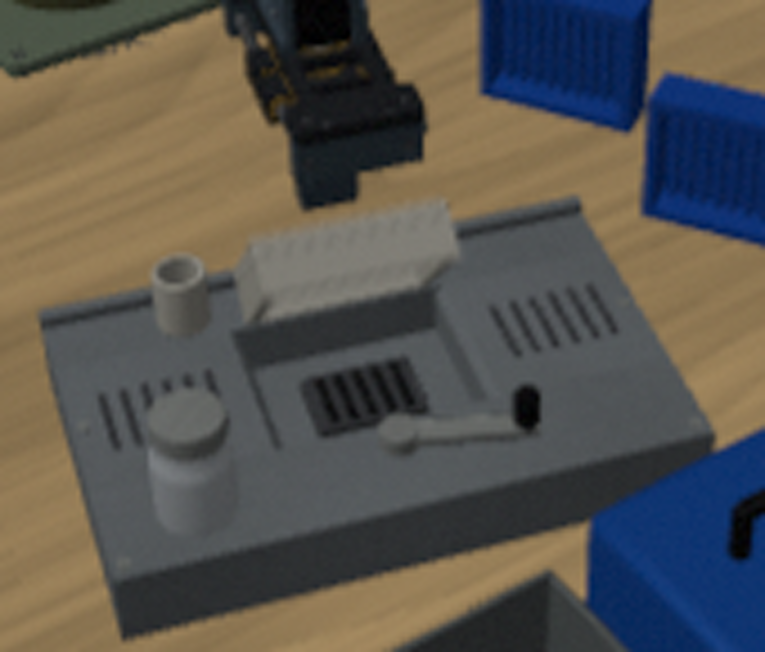

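The picture caught it mid-fall, still square to the pocket. I'll let it settle and measure the result.

```bash
python3 -m pendant '[{"xyz":[0,0,-0.01],"roll":0,"jaw":1},{"xyz":[0,0,-0.02],"roll":0,"jaw":1},{"xyz":[0,0,-0.02],"roll":0,"jaw":1},{"xyz":[0,0,-0.02],"roll":0,"jaw":1},{"xyz":[0,0,-0.02],"roll":0,"jaw":1},{"xyz":[0,0,-0.02],"roll":0,"jaw":1},{"xyz":[0,0,-0.02],"roll":0,"jaw":1},{"xyz":[0,0,-0.02],"roll":0,"jaw":1}]'
cat >> h.py <<'E'
def cass():
    im,d=snap('scene');v,u=np.mgrid[:384,:512];P=world('scene',u,v,d);Q=w2h(P)
    m=(d.ravel()>0)&(P[:,2]>35)&(P[:,2]<110)&(abs(Q[:,0])<66)&(abs(Q[:,1])<75)&(im.reshape(-1,3).min(1)>110)
    print(m.sum(),np.percentile(Q[m],[1,50,99],axis=0).round(1).tolist())
    A=np.c_[Q[m],np.ones(m.sum())];c=np.linalg.lstsq(A,P[m,2],rcond=None)[0];print('plane dz/dx,dz/dy,z0',c.round(3))
    return im
E
python3 - <<'E'
from h import *
im=cass();save(im,'s5.png',(155,140,325,285),4.5)
E
```

```text
time_s: 9.35
ee_pos: [507.8, -64.7, 150.8]
ee_rot: [180.0, 0.0, -15.5]
force: [-0.1, 0.0, -0.1]
gripper_width: 0.5
441 [[-52.8, -59.0], [5.6, -5.3], [47.2, 58.8]]
plane dz/dx,dz/dy,z0 [3.0000e-03 1.0000e-03 4.9805e+01]
```

View pics/s5.png

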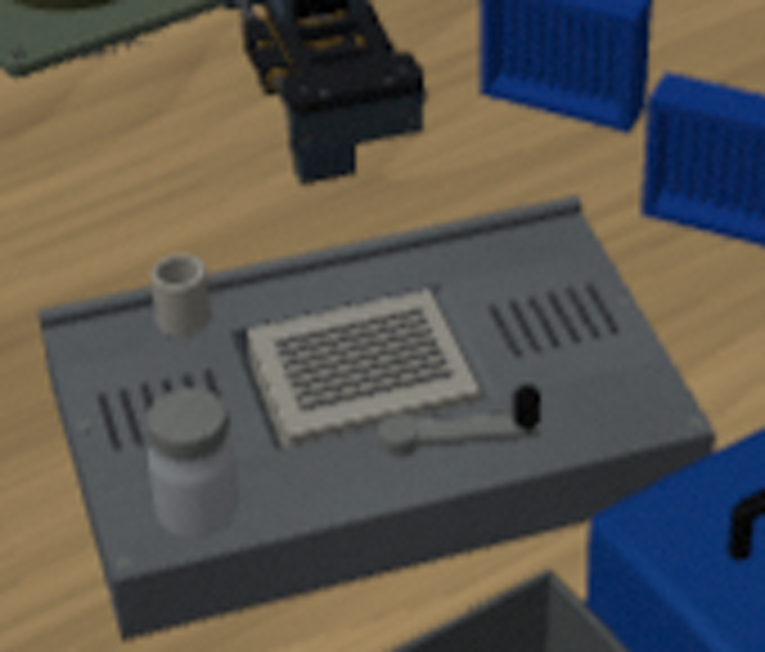

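Fallen fully home: grille at z 49.8, slopes under 0.003, x -53..47, y ±59, grille up and flush (view corners (250,328), (432,292), (478,390), (283,440)). Next is the latch. The knob is at view (527,407); I'll measure it in the scene view to compare with the top view.

Run:
```python
from h import *
print('knob',w2h(onplane('scene',[155+527/4.5-.4],[140+392/4.5-.4],84)))
im,d=(lambda z:(z['im'],z['d']))(np.load('last_scene.npz'));v,u=np.mgrid[:384,:512];P=world('scene',u,v,d);Q=w2h(P)
m=(d.ravel()>0)&(P[:,2]>72)&(P[:,2]<90)&(Q[:,0]>60)&(Q[:,0]<115)&(Q[:,1]>40)&(Q[:,1]<100);print(m.sum(),Q[m].mean(0),Q[m].min(0),Q[m].max(0))
go(89.3,72.8,150)
```

```text
knob [[92.61709748 73.65587493]]
38 [94.3685773  72.55814235] [83.89558964 64.51152856] [101.69508226  81.1814276 ]
tcp housing [[-62.   -0.1]] 150.9 yaw [180.     0.   -15.54]
shift mm 151.2 -73.1 0.9 roll -0.0
```

```bash
python3 -m pendant '[{"xyz":[0.03,-0.014,0],"roll":0,"jaw":0.5},{"xyz":[0.07,-0.033,0],"roll":0,"jaw":0.5},{"xyz":[0.11,-0.052,0],"roll":0,"jaw":0.5},{"xyz":[0.14,-0.067,0],"roll":0,"jaw":0.5},{"xyz":[0.153,-0.073,0],"roll":0,"jaw":0.5},{"xyz":[0.153,-0.073,0.02],"roll":0,"jaw":0.5},{"xyz":[0.153,-0.073,0.04],"roll":0,"jaw":0.5},{"xyz":[0.153,-0.073,0.04],"roll":0,"jaw":0.5}]' 4
python3 - <<'E'
from h import *
go(91,73,67)
E
```

```text
time_s: 10.4
ee_pos: [673.6, -35.3, 109.0]
ee_rot: [179.9, 0.2, -15.5]
force: [-0.5, -0.7, 0.9]
gripper_width: 45.7
tcp housing [[89.9 72.6]] 109.0 yaw [179.95   0.24 -15.54]
shift mm 1.1 -0.4 42.0 roll -0.0
```

```bash
python3 -m pendant '[{"xyz":[0.001,0,0.015],"roll":0,"jaw":0.5},{"xyz":[0.001,0,0.03],"roll":0,"jaw":0.5},{"xyz":[0.001,0,0.041],"roll":0,"jaw":0.5},{"xyz":[0.001,0,0.041],"roll":0,"jaw":0.7},{"xyz":[0.001,0,0.041],"roll":0,"jaw":0.9},{"xyz":[0.001,0,0.041],"roll":0,"jaw":0.9},{"xyz":[0.001,0,0.041],"roll":0,"jaw":0.9},{"xyz":[0.001,0,0.041],"roll":0,"jaw":0.9}]' 4
python3 - <<'E'
from h import *
go(91,73,67);print(env.state()['force'],env.state()['gripper_width'])
import numpy as np
for t in np.arange(-.2,1.6,.1): print(round(t,1),round(75-75*np.sin(t),1),round(75*np.cos(t),1))
E
```

```text
time_s: 11.4
ee_pos: [676.2, -35.7, 70.5]
ee_rot: [-180.0, -0.1, -15.5]
force: [-0.0, -0.2, 2.8]
gripper_width: 16.0
tcp housing [[92.5 72.8]] 70.5 yaw [-1.7999e+02 -7.0000e-02 -1.5540e+01]
shift mm -1.5 -0.1 3.5 roll -0.0
[-0.04567435 -0.15105669  2.75036361] 16.045937711352742
-0.2 89.9 73.5
-0.1 82.5 74.6
0.0 75.0 75.0
0.1 67.5 74.6
0.2 60.1 73.5
0.3 52.8 71.7
0.4 45.8 69.1
0.5 39.0 65.8
0.6 32.7 61.9
0.7 26.7 57.4
0.8 21.2 52.3
0.9 16.3 46.6
1.0 11.9 40.5
1.1 8.2 34.0
1.2 5.1 27.2
1.3 2.7 20.1
1.4 1.1 12.7
1.5 0.2 5.3
```

Knob gripped, 16.0 mm wide and at radius 74.9 from the pivot, which agrees. I'll swing along the arc.

```bash
python3 -m pendant '[{"xyz":[-0.010,-0.0018,-0.002],"roll":0,"jaw":0.9},{"xyz":[-0.0175,-0.0022,-0.002],"roll":0,"jaw":0.9},{"xyz":[-0.025,-0.0018,-0.002],"roll":0,"jaw":0.9},{"xyz":[-0.0324,-0.0007,-0.002],"roll":0,"jaw":0.9},{"xyz":[-0.0397,0.0011,-0.002],"roll":0,"jaw":0.9},{"xyz":[-0.0467,0.0037,-0.002],"roll":0,"jaw":0.9},{"xyz":[-0.0535,0.007,-0.002],"roll":0,"jaw":0.9},{"xyz":[-0.0598,0.0109,-0.002],"roll":0,"jaw":0.9}]'
python3 - <<'E'
from h import *
go(0,0,70);print(env.state()['force'],env.state()['gripper_width'])
E
```

```text
time_s: 12.4
ee_pos: [615.0, -30.4, 72.3]
ee_rot: [-180.0, -0.0, -15.5]
force: [2.1, 0.8, 1.3]
gripper_width: 15.8
tcp housing [[32.1 61.6]] 72.3 yaw [-1.800e+02 -4.000e-02 -1.554e+01]
shift mm -32.0 61.7 2.3 roll -0.0
[2.06915275 0.78143396 1.32382618] 15.80150272355111
```

```bash
python3 -m pendant '[{"xyz":[-0.0055,0.0043,0],"roll":0,"jaw":0.9},{"xyz":[-0.0134,0.0122,0],"roll":0,"jaw":0.9},{"xyz":[-0.0202,0.0212,0],"roll":0,"jaw":0.9},{"xyz":[-0.0255,0.031,0],"roll":0,"jaw":0.9},{"xyz":[-0.0294,0.0415,0],"roll":0,"jaw":0.9},{"xyz":[-0.031,0.049,0],"roll":0,"jaw":0.9},{"xyz":[-0.0319,0.0563,0],"roll":0,"jaw":0.9},{"xyz":[-0.0321,0.0617,0],"roll":0,"jaw":0.9}]'
python3 - <<'E'
from h import *
go(0,0,70);print(env.state()['force'],env.state()['gripper_width'])
E
```

```text
time_s: 13.4
ee_pos: [568.9, -81.6, 72.1]
ee_rot: [-180.0, -0.2, -15.6]
force: [7.1, 4.1, -0.5]
gripper_width: 15.7
tcp housing [[1.4 0. ]] 72.1 yaw [-1.7997e+02 -1.5000e-01 -1.5560e+01]
shift mm -1.4 0.0 2.1 roll -0.1
[ 7.08624713  4.09793919 -0.50848876] 15.728561468649756
```

```bash
python3 -m pendant '[{"xyz":[0,0,0],"roll":0,"jaw":0.75},{"xyz":[0,0,0],"roll":0,"jaw":0.6},{"xyz":[0,0,0],"roll":0,"jaw":0.6},{"xyz":[0,0,-0.025],"roll":0,"jaw":0.6},{"xyz":[0,0,-0.055],"roll":0,"jaw":0.6},{"xyz":[0,0,-0.10],"roll":0,"jaw":0.6},{"xyz":[-0.05,0,-0.12],"roll":0,"jaw":0.6},{"xyz":[-0.10,0,-0.12],"roll":0,"jaw":0.6}]'; python3 -m pendant '[{"xyz":[-0.03,0.05,0],"roll":0,"jaw":0.6},{"xyz":[-0.06,0.1,0],"roll":0,"jaw":0.6},{"xyz":[-0.06,0.15,0],"roll":0,"jaw":0.6},{"xyz":[-0.06,0.2,0],"roll":0,"jaw":0.6},{"xyz":[-0.06,0.25,0],"roll":0,"jaw":0.6},{"xyz":[-0.06,0.3,0],"roll":0,"jaw":0.6},{"xyz":[-0.06,0.3,0],"roll":0,"jaw":0.6},{"xyz":[-0.06,0.3,0],"roll":0,"jaw":0.6}]'
python3 - <<'E'
from h import *
im=cass();t,_=snap('top')
a=cv2.resize(im[160:270,160:320],None,fx=4.7,fy=4.7,interpolation=cv2.INTER_CUBIC)[:,:]
b=cv2.resize(t[128:236,205:357],None,fx=5,fy=5,interpolation=cv2.INTER_CUBIC)
cv2.imwrite('pics/t6.png',b);cv2.imwrite('pics/s6.png',a)
E
```

```text
time_s: 14.4
ee_pos: [471.1, -53.9, 193.4]
ee_rot: [-180.0, -0.2, -15.5]
force: [-0.1, 0.8, 0.1]
gripper_width: 36.5
time_s: 15.4
ee_pos: [332.9, -326.3, 191.6]
ee_rot: [-179.9, 0.1, -15.6]
force: [0.8, -0.8, 0.2]
gripper_width: 36.6
390 [[-52.6, -59.0], [0.4, -12.1], [47.1, 58.9]]
plane dz/dx,dz/dy,z0 [ 8.0000e-03 -5.0000e-03  4.9918e+01]
```

View pics/t6.png

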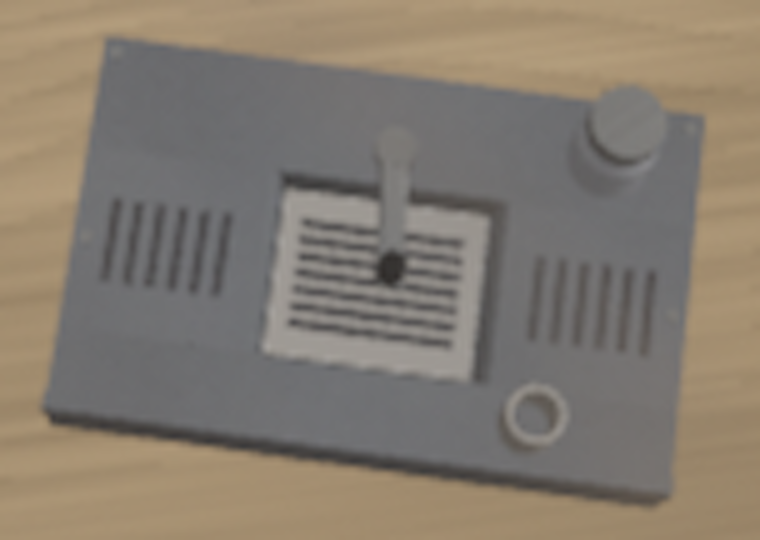

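Top view: cassette seated in the pocket, latch lying over it, pivot at (398,147) and knob at (391,266). Coupling (536,413) and jar (627,125) haven't moved. Next I compute the latch angle.

Run:
```python
from h import *
f=lambda L,z:w2h(onplane('top',[205+p[0]/5-.4 for p in L],[128+p[1]/5-.4 for p in L],z))
k=f([(391,266)],84)[0];p=f([(398,147)],62)[0];print(k,p,'angle',np.arctan2(p[0]-k[0],k[1]-p[1]))
z=np.load('last_scene.npz');d=z['d'];v,u=np.mgrid[:384,:512];P=world('scene',u,v,d);Q=w2h(P)
m=(d.ravel()>0)&(P[:,2]>70)&(P[:,2]<90)&(abs(Q[:,0])<30)&(abs(Q[:,1])<30);print(m.sum(),Q[m].mean(0),Q[m].min(0),Q[m].max(0))
# latch arm centreline from depth (both cams): z 57..66, x 15..60
for c in('scene','top'):
    z=np.load('last_%s.npz'%c);d=z['d'];P=world(c,u,v,d);Q=w2h(P)
    m=(d.ravel()>0)&(P[:,2]>57)&(P[:,2]<67)&(Q[:,0]>12)&(Q[:,0]<64)&(abs(Q[:,1])<30)
    print(c,m.sum(),np.polyfit(Q[m,0],Q[m,1],1))
```

```text
[-1.03525167 -4.96402185] [76.44572429 -1.04270289] angle 1.6213632698441054
40 [ 4.0810883  -6.88481739] [ -8.84566027 -14.29581876] [11.14291714  0.57815062]
scene 82 [ 0.10664869 -8.18770823]
top 95 [ 0.07090727 -6.17471995]
```

View pics/s6.png

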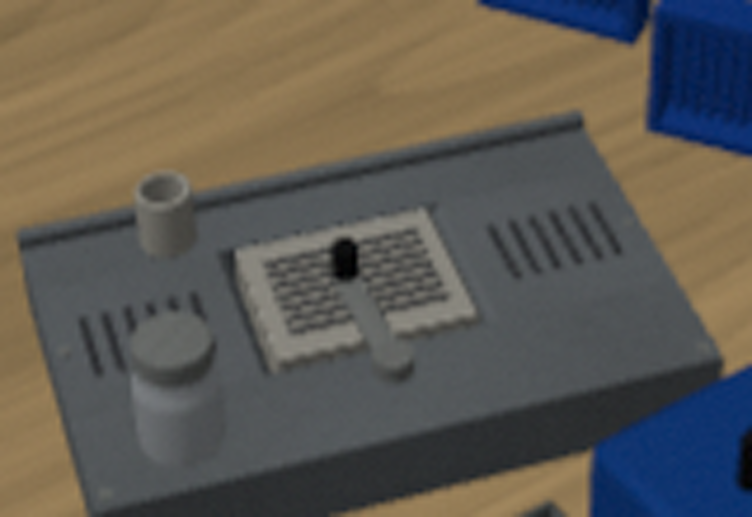

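Scene view agrees: the latch lies across the cassette with the knob at (344,255), everything else in place. But the angle reads 1.62–1.66, so it overshot to its stop and sits about 4° past straight. I'll bring it back about 5 mm at the knob, this time with the jaws along y.

Run:
```python
from h import *
go(0,-5,130,74.5)
```

```text
tcp housing [[-160.4 -298.3]] 191.8 yaw [-1.7996e+02  4.0000e-02 -1.5460e+01]
shift mm 160.6 -293.2 61.8 roll -90.0
```

```bash
python3 -m pendant '[{"xyz":[0.02,-0.037,0],"roll":-10,"jaw":0.6},{"xyz":[0.04,-0.073,0],"roll":-20,"jaw":0.6},{"xyz":[0.06,-0.11,0],"roll":-30,"jaw":0.6},{"xyz":[0.08,-0.147,0],"roll":-40,"jaw":0.6},{"xyz":[0.1,-0.183,0],"roll":-50,"jaw":0.6},{"xyz":[0.12,-0.22,0],"roll":-60,"jaw":0.6},{"xyz":[0.14,-0.257,0],"roll":-70,"jaw":0.6},{"xyz":[0.16,-0.293,0.03],"roll":-80,"jaw":0.6}]' 4
python3 - <<'E'
from h import *
go(0,-5,130,74.5)
E
```

```text
time_s: 16.5
ee_pos: [568.3, -85.3, 164.0]
ee_rot: [179.7, -0.1, 64.9]
force: [0.9, -1.1, -0.5]
gripper_width: 36.6
tcp housing [[ 1.8 -3.7]] 164.0 yaw [ 1.7967e+02 -9.0000e-02  6.4940e+01]
shift mm -1.6 -1.6 34.0 roll -9.6
```

```bash
python3 -m pendant '[{"xyz":[-0.001,-0.001,0.02],"roll":-9.6,"jaw":0.6},{"xyz":[-0.001,-0.001,0.05],"roll":-9.6,"jaw":0.6},{"xyz":[-0.001,-0.001,0.06],"roll":-9.6,"jaw":0.6},{"xyz":[-0.001,-0.001,0.06],"roll":-9.6,"jaw":0.6},{"xyz":[-0.001,-0.001,0.06],"roll":-9.6,"jaw":0.6},{"xyz":[-0.001,-0.001,0.06],"roll":-9.6,"jaw":0.6},{"xyz":[-0.001,-0.001,0.06],"roll":-9.6,"jaw":0.6},{"xyz":[-0.001,-0.001,0.06],"roll":-9.6,"jaw":0.6}]'
python3 - <<'E'
from h import *
go(0,-5,72,74.5)
E
```

```text
time_s: 17.5
ee_pos: [564.7, -88.3, 102.2]
ee_rot: [180.0, -0.0, 74.0]
force: [0.4, 0.3, -0.5]
gripper_width: 36.5
tcp housing [[-0.9 -7.6]] 102.2 yaw [179.97  -0.    74.04]
shift mm 2.6 0.9 30.2 roll -0.5
```

```bash
python3 -m pendant '[{"xyz":[0.002,0.001,0.015],"roll":-0.5,"jaw":0.6},{"xyz":[0.002,0.001,0.03],"roll":-0.5,"jaw":0.6},{"xyz":[0.002,0.001,0.03],"roll":-0.5,"jaw":0.6},{"xyz":[0.002,0.001,0.03],"roll":-0.5,"jaw":0.8},{"xyz":[0.002,0.001,0.03],"roll":-0.5,"jaw":0.9},{"xyz":[0.002,0.001,0.03],"roll":-0.5,"jaw":0.9},{"xyz":[0.002,0.001,0.03],"roll":-0.5,"jaw":0.9},{"xyz":[0.002,0.001,0.03],"roll":-0.5,"jaw":0.9}]' 4
python3 - <<'E'
from h import *
go(0,-0.7,72,74.5);print(env.state()['force'],env.state()['gripper_width'])
E
```

```text
time_s: 18.5
ee_pos: [566.6, -86.1, 72.3]
ee_rot: [179.9, -0.1, 74.5]
force: [1.5, 3.8, 1.6]
gripper_width: 15.7
tcp housing [[ 0.3 -5. ]] 72.3 yaw [ 1.7994e+02 -5.0000e-02  7.4540e+01]
shift mm 4.3 -0.3 0.3 roll 0.0
[1.54877539 3.78136487 1.58581792] 15.747458960743675
```

```bash
python3 -m pendant '[{"xyz":[0.002,0,0],"roll":0,"jaw":0.9},{"xyz":[0.004,0,0],"roll":0,"jaw":0.9},{"xyz":[0.005,0,0],"roll":0,"jaw":0.9},{"xyz":[0.005,0,0],"roll":0,"jaw":0.9},{"xyz":[0.005,0,0],"roll":0,"jaw":0.9},{"xyz":[0.005,0,0],"roll":0,"jaw":0.9},{"xyz":[0.005,0,0],"roll":0,"jaw":0.9},{"xyz":[0.005,0,0],"roll":0,"jaw":0.9}]'
python3 - <<'E'
from h import *
go(0,-0.7,72,74.5);print(env.state()['force'],env.state()['gripper_width'])
E
python3 -m pendant '[{"xyz":[0,0,0],"roll":0,"jaw":0.8},{"xyz":[0,0,0],"roll":0,"jaw":0.65},{"xyz":[0,0,0],"roll":0,"jaw":0.65},{"xyz":[0,0,0],"roll":0,"jaw":0.65},{"xyz":[0,0,-0.02],"roll":0,"jaw":0.65},{"xyz":[0,0,-0.06],"roll":0,"jaw":0.65},{"xyz":[0,0,-0.1],"roll":0,"jaw":0.65},{"xyz":[0,0,-0.12],"roll":0,"jaw":0.65}]'
python3 -m pendant '[{"xyz":[-0.05,0.03,0],"roll":0,"jaw":0.6},{"xyz":[-0.1,0.06,0],"roll":0,"jaw":0.6},{"xyz":[-0.15,0.09,0],"roll":0,"jaw":0.6},{"xyz":[-0.2,0.12,0],"roll":0,"jaw":0.6},{"xyz":[-0.25,0.15,0],"roll":0,"jaw":0.6},{"xyz":[-0.28,0.15,0],"roll":0,"jaw":0.6},{"xyz":[-0.28,0.15,0],"roll":0,"jaw":0.6},{"xyz":[-0.28,0.15,0],"roll":0,"jaw":0.6}]'
python3 - <<'E'
from h import *
im=cass();t,_=snap('top');go(0,0,100)
v,u=np.mgrid[:384,:512]
for c in('scene','top'):
    z=np.load('last_%s.npz'%c);d=z['d'];P=world(c,u,v,d);Q=w2h(P)
    m=(d.ravel()>0)&(P[:,2]>57)&(P[:,2]<67)&(Q[:,0]>12)&(Q[:,0]<64)&(abs(Q[:,1])<30)
    print(c,m.sum(),np.polyfit(Q[m,0],Q[m,1],1))
b=cv2.resize(t[128:236,205:357],None,fx=5,fy=5,interpolation=cv2.INTER_CUBIC);cv2.imwrite('pics/t7.png',b)
E
```

```text
time_s: 19.5
ee_pos: [567.4, -81.7, 72.0]
ee_rot: [-180.0, 0.0, 74.6]
force: [-0.9, -1.3, 4.6]
gripper_width: 15.5
tcp housing [[-0.1 -0.6]] 72.0 yaw [-180.      0.     74.56]
shift mm -0.1 0.1 0.0 roll 0.1
[-0.93482964 -1.28957381  4.64723192] 15.522132408176587
time_s: 20.5
ee_pos: [568.3, -81.9, 194.4]
ee_rot: [179.8, -0.0, 74.6]
force: [-0.3, 0.2, -0.3]
gripper_width: 31.9
time_s: 21.5
ee_pos: [637.5, -390.8, 191.8]
ee_rot: [-180.0, -0.0, 74.6]
force: [0.5, -0.0, 0.2]
gripper_width: 36.2
459 [[-53.7, -59.2], [-0.6, -13.1], [46.4, 58.8]]
plane dz/dx,dz/dy,z0 [1.0000e-03 4.0000e-03 4.9923e+01]
tcp housing [[ 150.2 -279. ]] 192.2 yaw [ 1.7999e+02 -2.0000e-02  7.4640e+01]
shift mm 279.4 -149.6 92.2 roll 90.1
scene 78 [ 0.02838035 -2.31439191]
top 91 [ 0.01954604 -2.26952038]
```

View pics/t7.png

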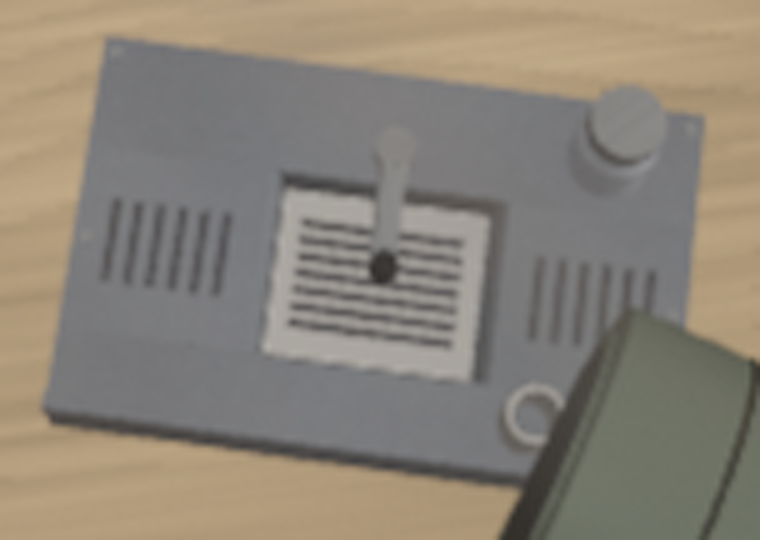

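The latch now lies straight along the housing's -x: pivot at (398,147), knob at (383,267). The cassette is flush, and the jar and coupling haven't moved. Handing in.

```bash
python3 -c "
from h import *
print(env.state()['time_s']);print(env.job_done())"
```

```text
21.6
the job is handed in; nothing more can be done
None
```

The filter is fitted and the latch is across it; I handed the job in at 21.6 s of the 61 s allowed. I slid the cassette in line with the opening in a light grip and tipped it over with the shut fingers. It dropped home by itself, and only then did I swing the latch over by its knob.

- **Cassette:** the last check showed the grille up at z 49.9 mm against a 50 mm deck. Tilt was under 0.005, and it lay at x -54 to 46, y ±59 in the opening.
- **Latch:** my first swing overshot to about 1.62–1.66 rad, at its stop, so I regripped the knob and brought it back. The final angle reads 1.59–1.60 rad by the two cameras against a target of 1.57, which is close to the 0.01 rad or so I trust the measurement to.
- **Everything else:** the coupling and jar look unmoved in the last views, though the arm covered part of the coupling in the final one. I did not re-measure the tee, screwdriver or cup; the arm never went down near them. The largest force I read was about 8 N, when the latch met its stop, and the robot is clear of everything.

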